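# Seat a long filter candle deep in its housing with two grips

## Robot

A 6-joint arm with a two-finger parallel gripper is mounted at the origin on a cart in front of the work surface, level with it; the furniture and walls round the work are solid. World frame = base frame: x ahead of the robot, y to its left, z up, the work surface at z = 0. Lengths are in m, angles in rad, forces in N, time in s.
With the tool pointing down it reaches from about 0.275 to 0.85 m from the base axis. Payload 5.2 kg.
Tool frame: the origin (TCP) lies at the very end of the fingers, on their centre line; the grasp point (between the pads) lies 19 mm behind it (robot.grip_point_offset is the distance from the TCP to the grasp point, in m); z points along the fingers, y is the line along which they close (so a half turn about z gives the same grasp; the last joint's range is limited). The gripper opens to 85 mm and grips with 20 to 120 N. Pads are 22 mm wide; open, the fingers measure 114 mm over their backs; the gripper's body (76 mm by 85 mm) begins 54 mm behind the grasp point. The pads swing forward as they close: fully open they stand 13 mm farther back than shut.
Start: joints at [1.023, 0.259, 1.535, -0, 1.348, -0.203], TCP at [0.186, 0.518, 0.195] pointing down, gripper open.
Joint ranges: [-3.14, 3.14], [-0.91, 2.08], [0.19, 2.58], [-1.22, 4.36], [0.22, 2.71], [-3.12, 3.12]. Speed limits (rad/s): [2.57, 2.57, 3.14, 3.14, 3.14, 3.14].

## Interface

Orientations are given as a unit quaternion [x, y, z, w].
In Python, from workcell import robot gives the robot as it stands.
- The arm moves only by the tool servo_tool, never from a script. Its argument "moves" is text: rows parted by semicolons, each of 7 numbers parted by spaces: the turn, a rotation vector about the tool's x, y, z in rad, then the shift along the tool's x, y, z in mm, then the opening, from 0 (shut) to 1 (fully open). In form: ax ay az dx dy dz grip; .... A call has 1 to 10 rows; each row shifts and turns the commanded pose from where the row before left it, along the tool's axes as they then stand; what a row does not reach is not made up. A row lasts 1/10 s, in which the tool goes at most 50 mm and 8.59 degrees, less where a joint would pass 70% of its speed; a pose out of reach is approached as far as the arm can. A call is refused whole if a number of a shift passes 50 or a number of a turn 0.15, either way. A call with a gripper value outside its range is refused whole. The fingers move at their own pace and stop on an object; "squeeze" is the grip in N (left out, the last holds). Time passes only in rows, so rows that do not move let the fingers close. It gives the time, the measured TCP pose, the force, the opening and the grip force at its end, in the units of the state.
- robot.get_obs(): the state, without advancing time (a new reading comes with each control period).
- robot.snapshot(name): name is "scene" or "top" or "wrist"; returns a dict with "img" (480x640x3 uint8, red, green, blue), "depth" (480x640 float32, m along the optical axis (not along the pixel's ray), 0 where there is no reading), "fx", "fy", "cx", "cy" (pixels), "cam_to_world" (4x4, takes a point from camera to world coordinates). Camera axes: x right, y up, looking along -z (the intrinsics and any distortion apply to the point x, -y, -z); pixel columns grow to the right and rows downward; lengths in m; the calibration is good to about 2 mm. A picture is of the moment at which its call begins.
- robot.job_done(): hands the job in; it is judged then, once.
The state is a dict: "t": time; "q": joint angles; "joint_velocities": joint speeds; "joint_efforts": joint torques, N m; "ee_pos": TCP position; "tool_rot": TCP orientation; "wrist_force": force on the tool from outside, world axes, zero at the start; "ft_torque": the same for the moment, N m; "grip_width": opening from 0.0 (shut) to 1.0 (fully open); "grip_force": force on a finger pad.
Only numpy, scipy, OpenCV 4.12 (cv2) and the standard library are available. Lean on these libraries where they do the work, as an engineer would, in place of code of your own. Each camera call takes 0.05 s, during which the arm holds its last target. There are 200 camera calls.

## Task

Load the long steel filter candle into the bore of the horizontal tube housing: hold it by its middle, push it about a third of the way in, let go, then take a fresh hold on its tail behind the collar and push it fully home, pressing the stiff sliding seat hidden deep in the bore right to its stop, which can only be felt. Be gentle: nothing may be loaded with more than 30 N. Then let go; do not drop the candle, and leave the other things on the worktop where they are.

Things in the scene. Friction and masses are not known exactly. Their poses are not given: they have to be found in the camera images.
- rod: the filter candle: a steel rod 186 mm long, 16 mm in diameter, about 0.13 kg. Origin on its axis at the collar's front face; +y points along it to the nose, 140 mm away (last 8 mm tapered to 9 mm). Collar: disc 34 mm wide, 6 mm thick (y 0 to -6 mm). Tail behind it: 16 mm in diameter, 40 mm long (y -6 to -46 mm)
- nose (a point): the centre of the candle's nose end, 140 mm in front of the collar
- tail (a point): the middle of the candle's tail on its axis, 26 mm behind the collar's front face: where to take the second grip
- cradle: fixed white and aluminium cradle in which the candle starts, level, axis 60 mm up; origin below the candle's origin, same yaw. Two open vees hold it 110 to 128 mm and 1 to 16 mm in front of the collar; cheeks 27 mm either side, up to 66 mm high, enclose collar and tail, so grip it between the vees, and lift it straight up. Base plate 80 x 200 mm, 10 mm thick
- housing: fixed steel tube on an aluminium base. Origin on the worktop, 80 mm below the mouth's centre. The flat mouth face is 60 mm in diameter, the tube behind it 46 mm. Below the mouth all is free down to the worktop; feet and base begin 20 mm behind the face
- mouth (a point): centre of the bore's mouth in the housing, 80 mm above the worktop; +y points level down the bore, z up. Round bore 17.6 mm in diameter, with a lead-in cone 27 mm wide and 5 mm deep. A rod let go partway in droops by up to about 0.08 rad; raise its tail to level before pushing on, or it wedges
- catch (a joint): lift of a small spring ball, m (0 = down, up to 0.006), 25.5 mm deep in the bore, its tip 4.5 mm above the axis when down. It presses down with 1.5 to 3 N: the entering nose lifts it with a light push, then it drags lightly on the rod and keeps it in place. Its boss on top of the tube stands up to 43 mm above the bore's axis
- seat (a joint): travel of the hidden seat, m: 0 as found, 0.006 when pressed right to its stop; it stays where it is pushed. Its face lies 104 to 126 mm deep in the bore, different each time and not measured. Pushing the rod takes 1 to 5 N up to the seat and 8 to 13 N while the seat slides; 15 N and rising steeply means the rigid stop. When home, 8 to 30 mm are left between collar and mouth
- petri_dish: small clear flat dish, 55 mm wide, 11 mm high; bystander
- hex_key: small black angled hex key, 81 x 58 x 4 mm, lying flat; bystander
- ferrule: flat steel disc, 58 mm wide, 6 mm thick; bystander
- timer: bench timer, 68 x 68 x 20 mm; bystander
- white_bottle: tall bottle with white contents, 68 mm wide, 208 mm high; bystander
- beaker: clear beaker, 53 mm wide, 65 mm high; bystander
- wash_bottle: wash bottle, 99 x 68 x 199 mm; bystander

How it is judged:
On the way, in this order (a step that is already met when the one before it is completed fails the run):
1. the candle, gripped by its middle (30 to 110 mm in front of the collar), has its nose 30 to 95 mm deep in the bore (y of nose in the frame of mouth between 0.03 and 0.095 m and angle between the y axis of rod and the y axis of mouth, either way round below 0.15 rad and contact force between the fingers and rod above 1 N and y of the grasp point in the frame of rod between 0.03 and 0.11 m and x of nose in the frame of mouth between -0.006 and 0.006 m and z of nose in the frame of mouth between -0.006 and 0.006 m), for 0.1 s.
2. it has been let go with its nose 30 to 95 mm deep in the bore (y of nose in the frame of mouth between 0.03 and 0.095 m and angle between the y axis of rod and the y axis of mouth, either way round below 0.15 rad and contact force between the fingers and rod below 0.1 N and x of nose in the frame of mouth between -0.006 and 0.006 m and z of nose in the frame of mouth between -0.006 and 0.006 m), for 0.2 s.
3. it is gripped anew by the tail behind the collar, the nose still less than 95 mm deep (y of nose in the frame of mouth between 0.03 and 0.095 m and contact force between the fingers and rod above 1 N and y of the grasp point in the frame of rod below -0.005 m and x of nose in the frame of mouth between -0.006 and 0.006 m and z of nose in the frame of mouth between -0.006 and 0.006 m), for 0.1 s.
At the end, for the whole second after the job is handed in: the candle lies in the bore with its nose at the seat (106 to 136 mm deep, within 4 mm of the bore's axis, axes within 0.04 rad) and the seat has been pressed to its stop (travel above 4.5 of 6 mm); the candle is at rest and released (value of joint seat above 0.0045 m and y of nose in the frame of mouth between 0.106 and 0.136 m and x of nose in the frame of mouth between -0.004 and 0.004 m and z of nose in the frame of mouth between -0.004 and 0.004 m and angle between the y axis of rod and the y axis of mouth, either way round below 0.04 rad and linear speed of rod below 0.01 m/s and contact force between the fingers and rod below 0.1 N); the robot touches nothing.
It fails at once if the candle is forced: it presses on the housing, or on the seat, with more than 30 N (contact force between rod and housing above 30 N or contact force between rod and seat above 30 N).
It fails at once if the robot presses on the housing with more than 30 N (contact force between the arm and housing above 30 N).
It fails at once if the fingers press on the housing with more than 30 N (contact force between the fingers and housing above 30 N).
It fails at once if the candle is dropped (its collar below 45 mm) (height (world z) of rod below 0.045 m).
It fails at once if a bystander is moved by more than 30 mm (distance of any of petri_dish, hex_key, ferrule, timer, white_bottle, beaker, wash_bottle from where it was at the start of the episode above 0.03 m).
It also fails if it takes over 72 s, if anything falls off the work surface, if the arm or the gripper's body presses on something with over 40 N, if the wrist force passes 120 N, or if a joint passes its speed limit or range.

## Working session

There is one attempt and no reset: what is moved stays moved. The work goes in short steps, Python scripts to look and compute and a tool call to move; the robot and the scene stay as the last step left them, time stands still between calls to the robot, and variables do not carry over. Pictures are saved under pics/ and viewed, at most 10 in all, crops included, and the job is handed in when it is done.

Besides the shell and the picture viewer there is one more tool, called in YAML: its name, and indented under it one key for each argument. servo_tool: Moves the arm, as the interface text tells. Its arguments: {"type":"object","properties":{"moves":{"type":"string"},"squeeze":{"type":"number"}},"required":["moves"]}

```bash
mkdir -p pics; cat > h.py <<'E'
import numpy as np, cv2
from workcell import robot
def snap(n,save):
    s=robot.snapshot(n); cv2.imwrite(f'pics/{save}.png',cv2.cvtColor(s['img'],cv2.COLOR_RGB2BGR)); np.savez(f'{save}.npz',**{k:np.asarray(v) for k,v in s.items()}); return s
def world(s,u,v,d=None):
    d=s['depth'][v,u] if d is None else d
    p=np.array([(u-s['cx'])/s['fx']*d,-(v-s['cy'])/s['fy']*d,-d,1]); return (s['cam_to_world']@p)[:3]
def cloud(s):
    v,u=np.mgrid[:480,:640]; d=s['depth']
    p=np.stack([(u-s['cx'])/s['fx']*d,-(v-s['cy'])/s['fy']*d,-d,np.ones_like(d)],-1)
    return (p@np.asarray(s['cam_to_world']).T)[...,:3]
E
python3 - <<'E'
from h import *
for n in ('scene','top'):
    s=snap(n,n); print(n,s['fx'],np.round(s['cam_to_world'],3).tolist())
print(robot.get_obs(), [k for k in dir(robot) if k[0]!='_'])
E
```

```text
scene 491.1920506589722 [[0.56, 0.597, -0.574, -0.217], [-0.828, 0.397, -0.395, -0.353], [-0.008, 0.697, 0.717, 0.971], [0.0, 0.0, 0.0, 1.0]]
top 564.9843019849784 [[0.009, 0.983, -0.185, 0.276], [-1.0, 0.011, 0.011, 0.119], [0.013, 0.185, 0.983, 1.347], [0.0, 0.0, 0.0, 1.0]]
{'t': 0.1, 'q': array([ 1.02321511e+00,  2.59271170e-01,  1.53598697e+00, -2.89488300e-05,
        1.34799228e+00, -2.02808431e-01]), 'joint_velocities': array([ 0.00267077, -0.00295489, -0.00154412,  0.00122042,  0.00084802,
        0.00155712]), 'joint_efforts': array([ 1.36194380e-03, -4.46966207e+01, -2.91247290e+01, -3.55392176e-04,
        6.30185226e-03, -1.68040941e-05]), 'ee_pos': array([0.18559739, 0.51716724, 0.19435196]), 'tool_rot': array([ 1.71530637e-01,  9.85178437e-01, -7.76394274e-04, -2.90614927e-04]), 'wrist_force': array([ 0.10717637, -0.3678242 ,  0.22814738]), 'ft_torque': array([-0.02171709, -0.03767535, -0.01417091]), 'grip_force': 0.0, 'grip_width': 0.999372150692117} ['MotionError', 'get_obs', 'grip_point_offset', 'job_done', 'snapshot']
```

View pics/scene.png

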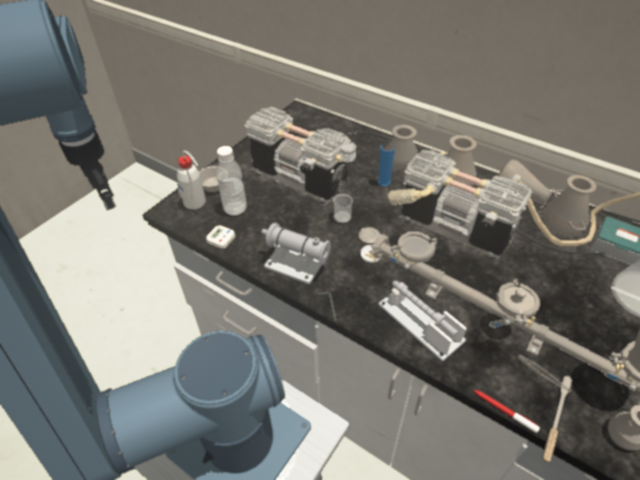

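View pics/top.png

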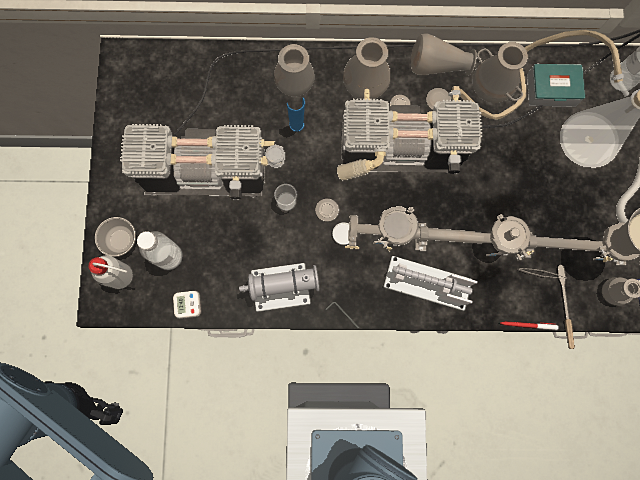

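```bash
python3 - <<'E'
from h import *
t=dict(np.load('top.npz')); P=cloud(t)
a=cv2.imread('pics/top.png')[245:325,230:490]; cv2.imwrite('pics/crop.png',cv2.resize(a,None,fx=3,fy=3,interpolation=cv2.INTER_CUBIC))
print(world(t,285,285),world(t,430,280),world(t,345,310))
for u0,u1,lo,hi in((380,485,.058,.10),(235,325,.085,.14)):
    R=P[245:320,u0:u1].reshape(-1,3); m=(R[:,2]>lo)&(R[:,2]<hi); Q=R[m]; print(len(Q),Q.min(0),Q.max(0))
    c=Q.mean(0); w=np.linalg.svd(Q[:,:2]-c[:2],full_matrices=False)[2][0]
    s=(Q[:,:2]-c[:2])@w; n=(Q[:,:2]-c[:2])@[-w[1],w[0]]
    print(c,w)
    for b in np.arange(-.11,.11,.01):
        k=(s>b)&(s<b+.01)
        if k.sum()>2: print(round(b,3),k.sum(),np.round([n[k].min(),n[k].max(),n[k].mean(),Q[k,2].max(),Q[k,2].mean()],4))
E
```

```text
[0.4208574  0.16444779 0.10337806] [ 0.43964701 -0.16479584  0.06935291] [0.37436546 0.02492132 0.004138  ]
841 [ 0.39052964 -0.27077673  0.05805404] [ 0.52100584 -0.06605599  0.09880704]
[ 0.43831048 -0.1818699   0.06672288] [0.28887794 0.95736594]
-0.09 19 [-0.0273  0.0253  0.0005  0.0706  0.0661]
-0.08 56 [-0.0278  0.0266 -0.001   0.076   0.0669]
-0.07 57 [-0.0261  0.0257 -0.0005  0.0738  0.066 ]
-0.06 62 [-0.0276  0.0265 -0.0003  0.0737  0.0662]
-0.05 53 [-0.0276  0.0265  0.0003  0.0775  0.067 ]
-0.04 97 [-0.0265  0.0257 -0.0006  0.0815  0.0688]
-0.03 66 [-0.0264  0.0248 -0.0012  0.0741  0.0642]
-0.02 32 [-0.0129  0.0107  0.0003  0.0723  0.0666]
-0.01 32 [-0.0076  0.0076  0.0004  0.074   0.0672]
-0.0 32 [-0.0073  0.0082  0.0012  0.0738  0.0671]
0.01 29 [-0.0068  0.0081  0.0014  0.0746  0.0671]
0.02 32 [-0.0064  0.0076  0.0009  0.0726  0.0666]
0.03 30 [-0.0076  0.0084  0.0011  0.0732  0.0664]
0.04 30 [-0.0066  0.0082  0.0017  0.0744  0.0673]
0.05 30 [-0.0059  0.0082  0.0021  0.0734  0.0678]
0.06 29 [-0.0062  0.0089  0.0021  0.0768  0.068 ]
0.07 42 [-0.0148  0.0166  0.0012  0.0724 
[... 518 characters left out ...]
0.0249  0.0003  0.1098  0.0995]
-0.03 96 [-0.0282  0.0262 -0.0008  0.1111  0.1005]
-0.02 86 [-0.0237  0.02   -0.0006  0.1085  0.0992]
-0.01 87 [-0.0239  0.0195 -0.0003  0.1079  0.1002]
-0.0 88 [-0.0231  0.0204  0.0002  0.1088  0.0999]
0.01 90 [-0.0224  0.02   -0.0003  0.1078  0.0995]
0.02 86 [-2.420e-02  1.950e-02 -1.000e-04  1.086e-01  1.001e-01]
0.03 92 [-0.0232  0.0204 -0.0004  0.1095  0.0996]
0.04 98 [-0.0285  0.0268  0.001   0.1114  0.1005]
0.05 89 [-0.024   0.0214 -0.0006  0.1083  0.0993]
0.06 122 [-0.0295  0.027   0.0008  0.116   0.1041]
0.07 45 [-0.0302  0.0266  0.0004  0.1133  0.1024]
0.08 16 [-0.0057  0.0058 -0.0008  0.0908  0.0883]
0.09 12 [-0.0072  0.0027 -0.0029  0.0914  0.0871]
```

View pics/crop.png

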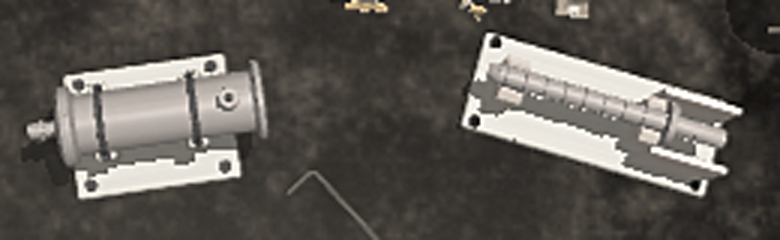

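```bash
cat >> h.py <<'E'
from scipy.optimize import least_squares
def cyl(P,c,w,r,s0,s1,zlo,nmax):
    """fit axis: returns point at s=0, dir"""
    w=np.array([*w,0.]); w/=np.linalg.norm(w); nn=np.array([-w[1],w[0],0])
    R=P.reshape(-1,3)-c; s=R@w; n=R@nn; z=R[:,2]
    m=(s>s0)&(s<s1)&(abs(n)<nmax)&(P.reshape(-1,3)[:,2]>zlo)&(abs(np.hypot(n,z)-r)<.006)
    s,n,z=s[m],n[m],z[m]
    f=lambda p: np.hypot(n-p[0]-p[1]*s,z-p[2]-p[3]*s)-r
    q=least_squares(f,[0,0,0,0],loss='soft_l1',f_scale=.001).x
    d=w+nn*q[1]+np.array([0,0,q[3]])
    return c+nn*q[0]+[0,0,q[2]],d/np.linalg.norm(d),m.sum(),np.sqrt(np.mean(f(q)**2))
E
python3 - <<'E'
from h import *
for k in('top','scene'):
    t=dict(np.load(k+'.npz')); P=cloud(t); print(k)
    for nm,c,w,r,s0,s1,zl,nm_ in(('rod',[.4383,-.1819,.06],[.289,.957],.008,-.015,.068,.055,.012),('hou',[.427,.172,.08],[-.1514,.9885],.023,-.015,.03,.07,.026)):
        p,d,n,e=cyl(P,np.array(c),w,r,s0,s1,zl,nm_); print(nm,np.round(p,4),np.round(d,4),n,round(e,4),'yaw',np.arctan2(d[1],d[0]))
        R=P.reshape(-1,3)-p; s=R@d; rad=np.linalg.norm(R-s[:,None]*d,axis=1)
        Z=P.reshape(-1,3)[:,2]
        if nm=='rod':
            m=(rad<.010)&(Z>.058); print('rod ends',np.percentile(s[m],[0,.5,1,99,99.5,100]))
            m=(rad>.012)&(rad<.019)&(Z>.072); print('collar',np.sort(s[m])[[0,1,2,-3,-2,-1]] if m.sum()>5 else m.sum())
        else:
            m=(rad>.0255)&(rad<.031)&(Z>.08)&(abs(s)<.12); print('flange s',np.percentile(s[m],[0,1,5,50,99]))
            h=np.histogram(s[m],np.arange(-.1,.1,.004)); print(list(zip(h[1].round(3),h[0])))
E
```

```text
top
rod [ 0.4385 -0.1819  0.061 ] [0.2804 0.9599 0.009 ] 246 0.0019 yaw 1.286617410468518
rod ends [-0.07934432 -0.07844747 -0.07835057  0.10316399  0.10459021  0.1057813 ]
collar [-0.0740228  -0.06804864 -0.06464551  0.71792712  0.71923153  0.72592991]
hou [0.4294 0.1724 0.0811] [-0.1682  0.9857 -0.0084] 406 0.0018 yaw 1.7397734634970297
flange s [-0.07997537 -0.07953311 -0.07777375  0.02439779  0.07281764]
[(np.float64(-0.1), np.int64(0)), (np.float64(-0.096), np.int64(0)), (np.float64(-0.092), np.int64(0)), (np.float64(-0.088), np.int64(0)), (np.float64(-0.084), np.int64(0)), (np.float64(-0.08), np.int64(32)), (np.float64(-0.076), np.int64(28)), (np.float64(-0.072), np.int64(6)), (np.float64(-0.068), np.int64(1)), (np.float64(-0.064), np.int64(2)), (np.float64(-0.06), np.int64(5)), (np.float64(-0.056), np.int64(4)), (np.float64(-0.052), np.int64(2)), (np.float64(-0.048), np.int64(4)), (np.float64(-0.044), np.int64(3)), (np.float64(-0.04), np.int64(7)), (np.float64(-0.036), np.int64(3)), (np.float64(-0.032), np.int64(17)), (np.float64(-0.028), np.int64(22)), (np.float64(-0.024), np
[... 2405 characters left out ...]
.012), np.int64(0)), (np.float64(0.016), np.int64(2)), (np.float64(0.02), np.int64(1)), (np.float64(0.024), np.int64(3)), (np.float64(0.028), np.int64(0)), (np.float64(0.032), np.int64(1)), (np.float64(0.036), np.int64(8)), (np.float64(0.04), np.int64(15)), (np.float64(0.044), np.int64(1)), (np.float64(0.048), np.int64(1)), (np.float64(0.052), np.int64(3)), (np.float64(0.056), np.int64(2)), (np.float64(0.06), np.int64(28)), (np.float64(0.064), np.int64(27)), (np.float64(0.068), np.int64(18)), (np.float64(0.072), np.int64(0)), (np.float64(0.076), np.int64(0)), (np.float64(0.08), np.int64(0)), (np.float64(0.084), np.int64(0)), (np.float64(0.088), np.int64(0)), (np.float64(0.092), np.int64(0))]
```

```bash
cat >> h.py <<'E'
from scipy.spatial.transform import Rotation as Ro
def plan(tgt,R1,n,grip):
    """rows from present pose to tgt with tool rotation R1"""
    o=robot.get_obs(); R0=Ro.from_quat(o['tool_rot']); p=o['ee_pos']; tgt=np.array(tgt,float)
    rv=(R0.inv()*R1).as_rotvec(); st=(tgt-p)/n; out=[]
    for i in range(n):
        R=R0*Ro.from_rotvec(rv*i/n); d=R.inv().apply(st)*1000
        out.append(' '.join(f'{v:.3f}' for v in rv/n)+' '+' '.join(f'{v:.1f}' for v in d)+f' {grip}')
    return '; '.join(out)
def down(yaw): # tool x at yaw, z down
    c,s=np.cos(yaw),np.sin(yaw); return Ro.from_matrix(np.array([[c,s,0],[s,-c,0],[0,0,-1]]))
E
python3 - <<'E'
from h import *
print(plan([.4438,-.1666,.24],down(1.287),20,1).replace('; ',';\n'))
E
```

```text
-0.000 0.000 0.075 -23.7 -27.8 -2.2 1;
-0.000 0.000 0.075 -25.7 -25.9 -2.2 1;
-0.000 0.000 0.075 -27.6 -23.9 -2.3 1;
-0.000 0.000 0.075 -29.3 -21.8 -2.3 1;
-0.000 0.000 0.075 -30.9 -19.5 -2.3 1;
-0.000 0.000 0.075 -32.3 -17.1 -2.3 1;
-0.000 0.000 0.075 -33.5 -14.6 -2.3 1;
-0.000 0.000 0.075 -34.5 -12.1 -2.3 1;
-0.000 0.000 0.075 -35.3 -9.4 -2.3 1;
-0.000 0.000 0.075 -35.9 -6.7 -2.3 1;
-0.000 0.000 0.075 -36.3 -4.0 -2.3 1;
-0.000 0.000 0.075 -36.5 -1.3 -2.3 1;
-0.000 0.000 0.075 -36.5 1.5 -2.3 1;
-0.000 0.000 0.075 -36.3 4.2 -2.3 1;
-0.000 0.000 0.075 -35.9 7.0 -2.3 1;
-0.000 0.000 0.075 -35.2 9.7 -2.3 1;
-0.000 0.000 0.075 -34.4 12.3 -2.3 1;
-0.000 0.000 0.075 -33.4 14.8 -2.3 1;
-0.000 0.000 0.075 -32.2 17.3 -2.3 1;
-0.000 0.000 0.075 -30.8 19.7 -2.3 1
```

servo_tool:
  moves: "0 0 0.075 -24 -28 -4 1; 0 0 0.075 -26 -26 -4 1; 0 0 0.075 -28 -24 -4 1; 0 0 0.075 -29 -22 -4 1; 0 0 0.075 -31 -19 -4 1; 0 0 0.075 -32 -17 -4 1; 0 0 0.075 -33 -15 -4 1; 0 0 0.075 -35 -12 -4 1; 0 0 0.075 -35 -9 -2 1; 0 0 0.075 -36 -7 -2 1"

```text
t: 1.1
ee_pos: [0.3161, 0.1747, 0.2311]
tool_rot: [0.522, 0.853, 0.0, 0.0]
wrist_force: [1.5, 0.2, -0.1]
grip_width: 1.002
grip_force: 0.0
```

servo_tool:
  moves: "0 0 0.075 -36 -4 -2 1; 0 0 0.075 -36 -1 -2 1; 0 0 0.075 -36 2 -2 1; 0 0 0.075 -36 4 -2 1; 0 0 0.075 -36 7 -2 1; 0 0 0.075 -35 10 -2 1; 0 0 0.075 -34 12 0 1; 0 0 0.075 -33 15 0 1; 0 0 0.075 -32 17 0 1; 0 0 0.075 -31 20 0 1"

```text
t: 2.1
ee_pos: [0.4477, -0.1636, 0.2427]
tool_rot: [0.798, 0.603, -0.0, -0.0]
wrist_force: [1.0, 0.6, -0.1]
grip_width: 0.998
grip_force: 0.0
```

```bash
python3 - <<'E'
from h import *
o=robot.get_obs(); print(o['t'],o['ee_pos'],o['tool_rot'],o['q'])
s=snap('wrist','w1'); print(np.round(s['cam_to_world'],3))
print(plan([.4438,-.1666,.14],down(1.287),4,1))
P=cloud(s)
p,d,n,e=cyl(P,np.array([.4393,-.182,.06]),[.28,.96],.008,-.015,.068,.055,.012);print(p,d,n,e)
E
```

```text
2.1 [ 0.44771081 -0.16361253  0.24274918] [ 7.98068908e-01  6.02566070e-01 -7.39531980e-05 -3.78510423e-04] [-5.85051651e-01  9.55693177e-02  1.61878508e+00  1.13433129e-04
  1.42800138e+00 -3.07696761e-01]
[[ 0.962  0.259  0.09   0.47 ]
 [-0.274  0.91   0.31  -0.083]
 [-0.002 -0.322  0.947  0.421]
 [ 0.     0.     0.     1.   ]]
0.000 0.001 0.000 0.2 -1.7 25.6 1; 0.000 0.001 0.000 0.2 -1.6 25.6 1; 0.000 0.001 0.000 0.2 -1.6 25.6 1; 0.000 0.001 0.000 0.2 -1.6 25.6 1
[ 0.43816332 -0.18166847  0.05975854] [ 2.75675972e-01  9.61250622e-01 -2.28637266e-06] 1511 0.0006210849018399305
```

View pics/w1.png

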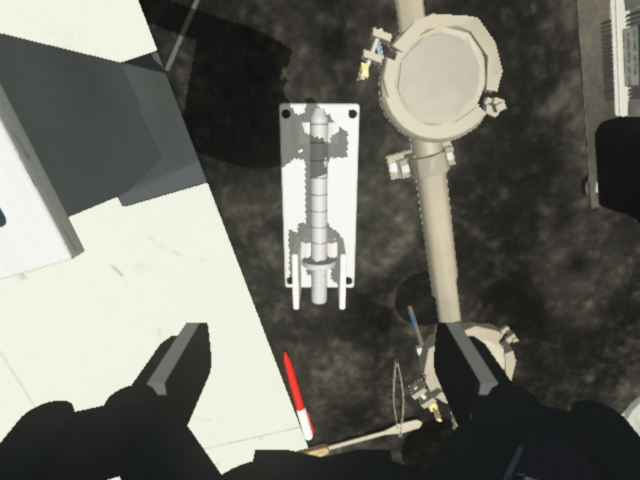

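```bash
python3 - <<'E'
from h import *
s=dict(np.load('w1.npz')); P=cloud(s)
p,d,n,e=cyl(P,np.array([.43816,-.18167,.06]),[.27568,.96125],.008,-.015,.068,.055,.012)
R=P.reshape(-1,3)-p; sa=R@d; rad=np.linalg.norm(R-sa[:,None]*d,axis=1);Z=P.reshape(-1,3)[:,2]
m=(rad<.0095)&(Z>.058)&(abs(sa)<.2); print(np.percentile(sa[m],[0,1,99,100]))
m=(rad>.011)&(rad<.019)&(Z>.064)&(abs(sa)<.2); print(np.percentile(sa[m],[0,5,50,95,100]))
g=p+d*(-.034+.05); print(g); print(plan([g[0],g[1],.041],down(1.2915),6,1))
E
```

```text
[-0.08002889 -0.07699703  0.10350354  0.10514745]
[-0.04036699 -0.03931443 -0.03588756 -0.03398546 -0.03353888]
[ 0.44257326 -0.16629069  0.05975851]
0.000 0.001 -0.001 0.2 -1.3 33.6 1; 0.000 0.001 -0.001 0.2 -1.3 33.6 1; 0.000 0.001 -0.001 0.2 -1.3 33.6 1; 0.000 0.001 -0.001 0.2 -1.3 33.6 1; 0.000 0.001 -0.001 0.1 -1.3 33.6 1; 0.000 0.001 -0.001 0.1 -1.3 33.6 1
```

servo_tool:
  moves: "0 0 0 0 0 30 1; 0 0 0 0 0 30 1; 0 0 0 0 0 30 1; 0 0 0 0 0 30 1; 0 0 0 0 0 0 1; 0 0 0 0 0 0 1"

```text
t: 2.75
ee_pos: [0.4475, -0.162, 0.1232]
tool_rot: [0.797, 0.604, -0.0, -0.001]
wrist_force: [0.8, -0.1, 1.2]
grip_width: 0.993
grip_force: 0.0
```

```bash
python3 - <<'E'
from h import *
o=robot.get_obs(); print(o['t'],o['ee_pos'],o['wrist_force'],Ro.from_quat(o['tool_rot']).as_matrix())
print(plan([.44257,-.16629,.041],down(1.2915),1,1))
E
```

```text
2.75 [ 0.4474657  -0.16203314  0.12324659] [ 0.78623725 -0.1452982   1.20999904] [[ 2.70394992e-01  9.62748834e-01 -1.10954245e-03]
 [ 9.62749391e-01 -2.70394314e-01  7.24535918e-04]
 [ 3.97532141e-04 -1.26412220e-03 -9.99999122e-01]]
-0.001 -0.000 0.005 -5.5 -3.5 82.2 1
```

servo_tool:
  moves: "0 0 0.005 -5.4 -3.5 20 1; 0 0 0 0 0 20 1; 0 0 0 0 0 20 1; 0 0 0 0 0 15 1; 0 0 0 0 0 7 1; 0 0 0 0 0 0 1; 0 0 0 0 0 0 1"
  squeeze: 40

```text
t: 3.45
ee_pos: [0.4439, -0.1671, 0.0424]
tool_rot: [0.798, 0.602, 0.0, 0.001]
wrist_force: [-0.6, -0.0, -0.3]
grip_width: 1.002
grip_force: 0.0
```

servo_tool:
  moves: "0 0 0 0 0 0 0; 0 0 0 0 0 0 0; 0 0 0 0 0 0 0; 0 0 0 0 0 0 0; 0 0 0 0 0 0 0; 0 0 0 0 0 0 0; 0 0 0 0 0 0 0; 0 0 0 0 0 0 0"

```text
t: 4.25
ee_pos: [0.4428, -0.1665, 0.0411]
tool_rot: [0.799, 0.602, -0.0, -0.0]
wrist_force: [-0.2, 1.1, -0.3]
grip_width: -0.003
grip_force: 0.0
```

```bash
python3 - <<'E'
from h import *
s=snap('wrist','w2'); o=robot.get_obs(); print(o['grip_width'],o['grip_force'],o['ee_pos'])
P=cloud(s)
p,d,n,e=cyl(P,np.array([.43816,-.18167,.06]),[.27568,.96125],.008,-.09,.11,.055,.012);print(p,d,n,e)
E
```

```text
0.003359191664797871 0.0 [ 0.44283297 -0.16650773  0.04106226]
[ 0.43822541 -0.18168876  0.05972678] [ 0.27449193  0.96158291 -0.00353489] 9429 0.0011011412911375573
```

View pics/w2.png

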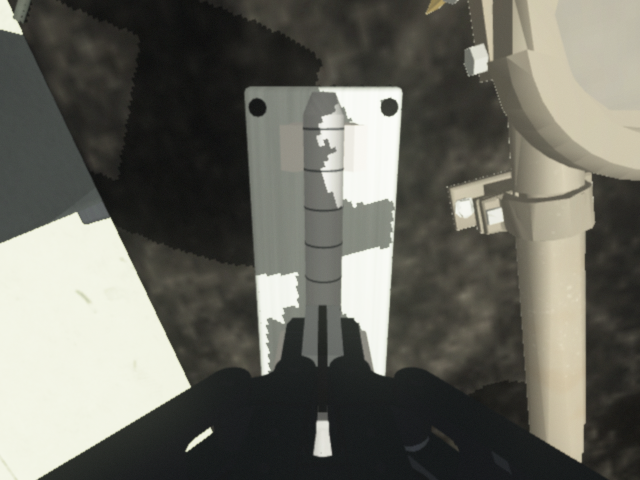

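```bash
python3 - <<'E'
from h import *
s=dict(np.load('w2.npz')); a=cv2.imread('pics/w2.png')[270:470,220:420]; a=cv2.convertScaleAbs(a,alpha=2,beta=20)
cv2.imwrite('pics/w2c.png',cv2.resize(a,None,fx=3,fy=3,interpolation=cv2.INTER_CUBIC))
for v in (310,330,350,370,390,410): print(v,[tuple(np.round(world(s,u,v),3)) if s['depth'][v,u]>0 else 0 for u in (290,300,310,322,335,345,355)])
E
```

```text
310 [(np.float64(0.416), np.float64(-0.189), np.float64(0.01)), (np.float64(0.421), np.float64(-0.19), np.float64(0.01)), (np.float64(0.44), np.float64(-0.155), np.float64(0.084)), (np.float64(0.445), np.float64(-0.155), np.float64(0.086)), (np.float64(0.45), np.float64(-0.158), np.float64(0.084)), (np.float64(0.447), np.float64(-0.198), np.float64(0.01)), (np.float64(0.453), np.float64(-0.2), np.float64(0.009))]
330 [(np.float64(0.432), np.float64(-0.156), np.float64(0.092)), (np.float64(0.436), np.float64(-0.157), np.float64(0.092)), (np.float64(0.441), np.float64(-0.154), np.float64(0.1)), (np.float64(0.445), np.float64(-0.156), np.float64(0.099)), (np.float64(0.449), np.float64(-0.157), np.float64(0.099)), (np.float64(0.452), np.float64(-0.162), np.float64(0.092)), (np.float64(0.456), np.float64(-0.163), np.float64(0.093))]
350 [(np.float64(0.434), np.float64(-0.156), np.float64(0.105)), (np.float64(0.437), np.float64(-0.158), np.float64(0.105)), (np.float64(0.441), np.float64(-0.155), np.float64(0.111)), (np.float64(0.445), np.float64(-0.155), np.float64(0.112)), (np.float64(0.4
[... 738 characters left out ...]
loat64(-0.154), np.float64(0.131)), (np.float64(0.441), np.float64(-0.168), np.float64(0.114)), (np.float64(0.449), np.float64(-0.156), np.float64(0.131)), (np.float64(0.451), np.float64(-0.157), np.float64(0.131)), (np.float64(0.454), np.float64(-0.158), np.float64(0.131))]
410 [(np.float64(0.439), np.float64(-0.148), np.float64(0.145)), (np.float64(0.442), np.float64(-0.148), np.float64(0.145)), (np.float64(0.441), np.float64(-0.157), np.float64(0.135)), (np.float64(0.439), np.float64(-0.176), np.float64(0.114)), (np.float64(0.448), np.float64(-0.158), np.float64(0.136)), (np.float64(0.452), np.float64(-0.151), np.float64(0.146)), (np.float64(0.454), np.float64(-0.152), np.float64(0.145))]
```

View pics/w2c.png

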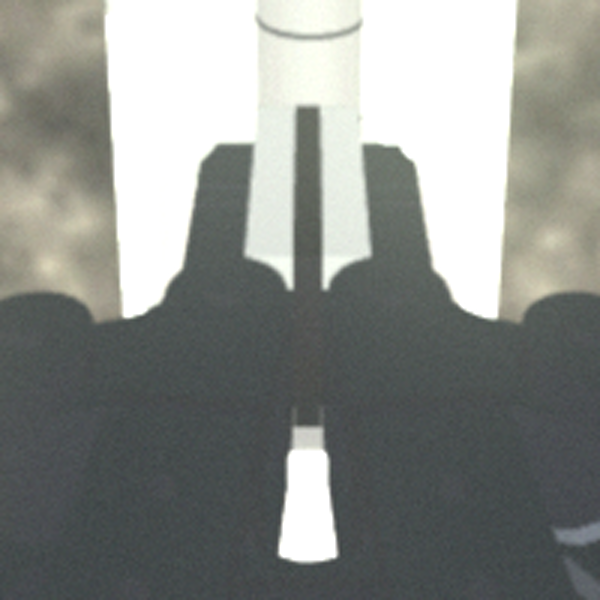

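```bash
python3 - <<'E'
from h import *
for k,z in(('w1',.2427),('w2',.041)):
    s=dict(np.load(k+'.npz')); P=cloud(s); c=[.4477,-.1636] if k=='w1' else [.4428,-.1665]
    m=(np.hypot(P[...,0]-c[0],P[...,1]-c[1])<.075)&(P[...,2]>z+.005)&(s['depth']<.3)&(P[...,2]>.074)
    v,u=np.where(m); zz=P[m][:,2]; print(k,z,np.percentile(zz,[0,.1,1,5])-z); i=np.argsort(zz)[:5]; print(u[i],v[i],P[m][i],np.asarray(s['cam_to_world'])[:3,3])
print(robot.grip_point_offset)
E
```

```text
w1 0.2427 [0.04797082 0.04978841 0.05389841 0.06309434]
[434 209 435 211 209] [354 335 344 355 333] [[ 0.48700536 -0.1806778   0.29067082]
 [ 0.40639227 -0.14878982  0.29101659]
 [ 0.48813775 -0.17601905  0.29116014]
 [ 0.40406791 -0.15713075  0.29131889]
 [ 0.40692339 -0.14775625  0.29146034]] [ 0.46993696 -0.08326673  0.42120161]
w2 0.041 [0.0330123  0.03473372 0.04508536 0.0624854 ]
[320 326 326 324 325] [417 418 417 418 418] [[ 0.42733059 -0.21375961  0.0740123 ]
 [ 0.42983798 -0.21502472  0.07406043]
 [ 0.43001731 -0.2143889   0.0741583 ]
 [ 0.42900675 -0.21458246  0.07427453]
 [ 0.42949929 -0.21452484  0.0744822 ]] [ 0.46509446 -0.08611941  0.21950372]
0.0187
```

```bash
python3 - <<'E'
from h import *
for k in('scene','top'):
    s=snap(k,k+'2'); P=cloud(s); q=np.array([.4428,-.1665])
    R=P.reshape(-1,3); D=R[:,:2]-q
    m=(np.hypot(*D.T)<.03)&(R[:,2]>.02); print(k,np.histogram(R[m][:,2],np.arange(.02,.3,.01)))
    M=np.linalg.inv(s['cam_to_world']); c=M@[.4428,-.1665,.082,1]; u=s['fx']*c[0]/-c[2]+s['cx'];v=s['cy']-s['fy']*c[1]/-c[2]; print(u,v)
    if k=='scene':
        u,v=int(u),int(v); a=cv2.cvtColor(s['img'],cv2.COLOR_RGB2BGR)[v-60:v+60,u-60:u+60]; cv2.imwrite('pics/s2c.png',cv2.resize(a,None,fx=5,fy=5,interpolation=cv2.INTER_CUBIC))
E
```

```text
scene (array([  0,   0,   0,  18, 136,   4,  24,  27,  20,  14,  44,  38,  40,
        36,  38,  30,  29,   4,   0,   0,   0,   0,   6,   8,   0,   0,
         0]), array([0.02, 0.03, 0.04, 0.05, 0.06, 0.07, 0.08, 0.09, 0.1 , 0.11, 0.12,
       0.13, 0.14, 0.15, 0.16, 0.17, 0.18, 0.19, 0.2 , 0.21, 0.22, 0.23,
       0.24, 0.25, 0.26, 0.27, 0.28, 0.29]))
423.0375492350582 300.3876813480409
top (array([ 0,  0,  0,  0, 10,  4,  0,  0,  0,  0,  0,  0,  0,  0,  0,  0,  0,
        0,  0,  0,  0,  0,  0,  0,  0,  0,  0]), array([0.02, 0.03, 0.04, 0.05, 0.06, 0.07, 0.08, 0.09, 0.1 , 0.11, 0.12,
       0.13, 0.14, 0.15, 0.16, 0.17, 0.18, 0.19, 0.2 , 0.21, 0.22, 0.23,
       0.24, 0.25, 0.26, 0.27, 0.28, 0.29]))
431.9262619304593 277.9217408077746
```

View pics/s2c.png

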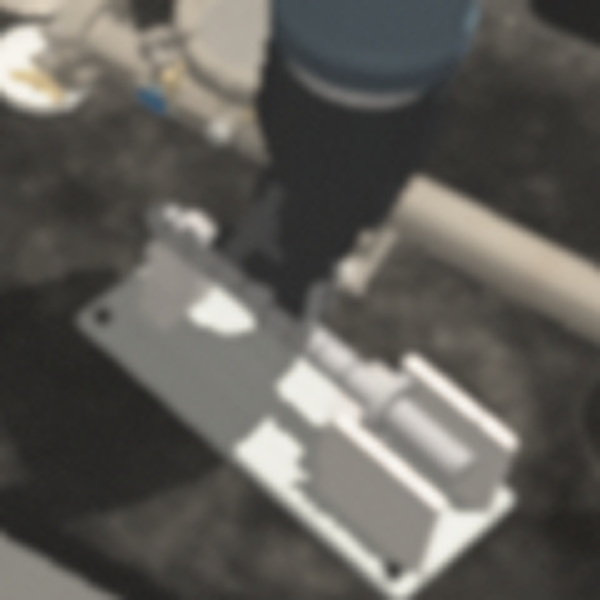

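The camera shows the closed fingertips about 41 mm above the reported TCP: they closed above the rod, which is untouched. I'll reopen, descend a further 40 mm while watching the force, and treat that offset as part of the tool.

servo_tool:
  moves: "0 0 0 0 0 0 1; 0 0 0 0 0 0 1; 0 0 0 0 0 0 1; 0 0 0 0 0 0 1; 0 0 0 0 0 0 1; 0 0 0 0 0 0 1; 0 0 0 0 0 10 1; 0 0 0 0 0 10 1; 0 0 0 0 0 0 1; 0 0 0 0 0 0 1"

```text
t: 5.4
ee_pos: [0.4423, -0.1662, 0.0204]
tool_rot: [0.799, 0.602, -0.0, -0.001]
wrist_force: [-0.0, -0.4, -0.9]
grip_width: 0.997
grip_force: 0.0
```

servo_tool:
  moves: "0 0 0 0 0 5 1; 0 0 0 0 0 5 1; 0 0 0 0 0 5 1; 0 0 0 0 0 5 1; 0 0 0 0 0 0 1; 0 0 0 0 0 0 1"

```text
t: 6.0
ee_pos: [0.4427, -0.1665, 0.0009]
tool_rot: [0.799, 0.602, -0.0, -0.0]
wrist_force: [0.5, -0.5, 0.6]
grip_width: 1.0
grip_force: 0.0
```

servo_tool:
  moves: "0 0 0 0 0 0 0; 0 0 0 0 0 0 0; 0 0 0 0 0 0 0; 0 0 0 0 0 0 0; 0 0 0 0 0 0 0; 0 0 0 0 0 0 0; 0 0 0 0 0 0 0; 0 0 0 0 0 0 0"

```text
t: 6.8
ee_pos: [0.4433, -0.1667, 0.0013]
tool_rot: [0.799, 0.602, 0.0, 0.0]
wrist_force: [1.3, -0.0, 1.6]
grip_width: 0.175
grip_force: 38.9
```

servo_tool:
  moves: "0 0 0 0 0 -3 0; 0 0 0 0 0 -6 0; 0 0 0 0 0 -10 0; 0 0 0 0 0 -15 0; 0 0 0 0 0 -20 0; 0 0 0 0 0 -20 0; 0 0 0 0 0 -20 0; 0 0 0 0 0 -20 0; 0 0 0 0 0 -15 0; 0 0 0 0 0 -10 0"

```text
t: 7.8
ee_pos: [0.4432, -0.1667, 0.142]
tool_rot: [0.799, 0.602, 0.0, 0.001]
wrist_force: [0.1, 2.0, -1.9]
grip_width: 0.172
grip_force: 39.0
```

```bash
python3 - <<'E'
from h import *
o=robot.get_obs(); print(o['t'],o['ee_pos'],o['grip_width'],o['grip_force'],o['wrist_force'])
print(plan([.446,.0737,.142],down(1.734),10,0).replace('; ',';\n'))
E
```

```text
7.8 [ 0.44316954 -0.16674203  0.14202528] 0.17204277950791716 38.97643446922302 [ 0.14934416  1.96941024 -1.92909386]
0.000 0.000 -0.044 23.2 -6.3 -0.0 0;
0.000 0.000 -0.044 23.5 -5.3 -0.0 0;
0.000 0.000 -0.044 23.7 -4.3 -0.0 0;
0.000 0.000 -0.044 23.8 -3.2 -0.0 0;
0.000 0.000 -0.044 23.9 -2.2 -0.0 0;
0.000 0.000 -0.044 24.0 -1.1 -0.0 0;
0.000 0.000 -0.044 24.0 -0.0 -0.0 0;
0.000 0.000 -0.044 24.0 1.0 -0.0 0;
0.000 0.000 -0.044 24.0 2.1 -0.0 0;
0.000 0.000 -0.044 23.8 3.1 0.0 0
```

servo_tool:
  moves: "0 0 -0.044 23 -6 0 0; 0 0 -0.044 23.5 -5 0 0; 0 0 -0.044 24 -4 0 0; 0 0 -0.044 24 -3 0 0; 0 0 -0.044 24 -2 0 0; 0 0 -0.044 24 -1 0 0; 0 0 -0.044 24 0 0 0; 0 0 -0.044 24 1 0 0; 0 0 -0.044 24 2 0 0; 0 0 -0.044 24 3 0 0"

```text
t: 8.8
ee_pos: [0.4467, 0.0751, 0.1402]
tool_rot: [0.647, 0.762, -0.0, -0.0]
wrist_force: [0.0, -0.4, -1.8]
grip_width: 0.173
grip_force: 39.0
```

servo_tool:
  moves: "0 0 0 0 0 0 0; 0 0 0 0 0 0 0; 0 0 0 0 0 0 0"

```text
t: 9.1
ee_pos: [0.4471, 0.0735, 0.1401]
tool_rot: [0.648, 0.761, -0.0, 0.0]
wrist_force: [-0.3, 0.5, -0.6]
grip_width: 0.172
grip_force: 39.0
```

```bash
python3 - <<'E'
from h import *
o=robot.get_obs(); print(o['t'],o['ee_pos'],o['wrist_force'],Ro.from_quat(o['tool_rot']).as_matrix()[:,0])
s=snap('wrist','w3'); P=cloud(s)
p=np.array([.43,.1725,.08]); w=[-.163,.987]
for i in range(3):
    p,d,n,e=cyl(P,p,w,.023,-.045,.06,.07,.026); w=d[:2]; print(p,d,n,e)
print('yaw',np.arctan2(d[1],d[0]))
R=P.reshape(-1,3)-p; sa=R@d; rad=np.linalg.norm(R-sa[:,None]*d,axis=1);Z=P.reshape(-1,3)[:,2]
m=(rad>.026)&(rad<.031)&(Z>.085)&(abs(sa)<.12); print('flange',np.percentile(sa[m],[0,.5,2,10]),np.histogram(sa[m],np.arange(-.09,-.06,.002)))
# rod in hand
c=o['ee_pos']+[0,0,.0585]; x=Ro.from_quat(o['tool_rot']).as_matrix()[:,0]
for i in range(2):
    p2,d2,n,e=cyl(P,c,x[:2],.008,.02,.082,.17,.012); print('rod',p2,d2,n,e)
R=P.reshape(-1,3)-p2; sa=R@d2; rad=np.linalg.norm(R-sa[:,None]*d2,axis=1); m=(rad<.0095)&(abs(sa)<.15)&(Z>.17); print('nose s',np.percentile(sa[m],[99,99.5,100]), 'tool-rod yaw',np.arctan2(d2[1],d2[0])-np.arctan2(x[1],x[0]), 'lat',(p2-c))
E
```

```text
9.1 [0.4471059  0.07352592 0.14014273] [-0.30442208  0.4950323  -0.56459337] [-1.59529410e-01  9.87193110e-01 -3.63207559e-04]
[0.42918877 0.17236603 0.07979731] [-0.15363615  0.98810825 -0.00616555] 9945 0.0009038388038141888
[0.42914971 0.17235995 0.07979176] [-0.152259    0.98832323 -0.00586467] 9942 0.0008845499781261707
[0.42914795 0.17235968 0.07979146] [-0.15215554  0.98833926 -0.00584809] 9941 0.000884157677370428
yaw 1.7235478032405407
flange [-0.07907901 -0.07895588 -0.07856686 -0.07744568] (array([  0,   0,   0,   0,   0,  40, 148, 195, 170,   1,   0,   0,   0,
         0]), array([-0.09 , -0.088, -0.086, -0.084, -0.082, -0.08 , -0.078, -0.076,
       -0.074, -0.072, -0.07 , -0.068, -0.066, -0.064, -0.062]))
rod [0.44657169 0.0734396  0.19842041] [-1.60328226e-01  9.87063315e-01  9.33696503e-04] 10131 0.0004945402375826425
rod [0.44657169 0.0734396  0.19842041] [-1.60328226e-01  9.87063315e-01  9.33696503e-04] 10131 0.0004945402375826425
nose s [0.08921715 0.08984463 0.09059527] tool-rod yaw 0.0008092927776603975 lat [-5.34205720e-04 -8.63271051e-05 -2.22317330e-04]
```

View pics/w3.png

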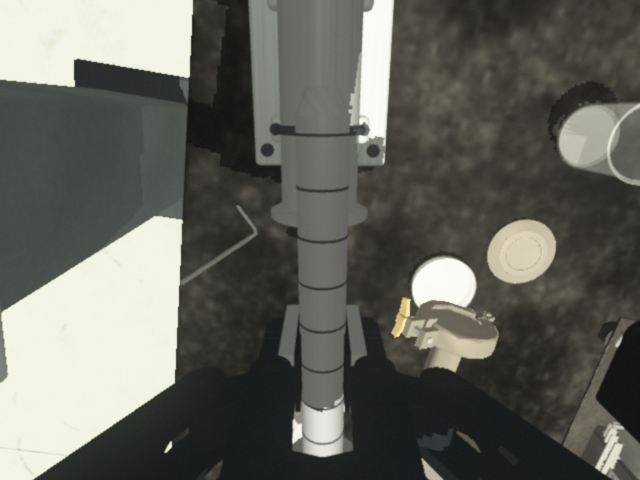

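```bash
python3 - <<'E'
from h import *
s=dict(np.load('w3.npz')); P=cloud(s).reshape(-1,3); p=np.array([.42915,.17236,.0798])
d=np.array([np.cos(1.7235),np.sin(1.7235),0]); n=np.array([-d[1],d[0],0])
R=P-p; sa=R@d; la=R@n; z=P[:,2]
m=(sa>-.079)&(sa<-.072)&(abs(np.hypot(la,R[:,2])-.030)<.003)&(z>.07); a,b=la[m],R[m][:,2]
print('flange fit',least_squares(lambda q:np.hypot(a-q[0],b-q[1])-.03,[0,0],loss='soft_l1',f_scale=.001).x,m.sum(),a.min(),a.max())
for s0,s1 in((-.07,-.05),(-.05,-.035),(-.025,-.01),(-.01,.005),(.005,.02),(.02,.035)):
    m=(sa>s0)&(sa<s1)&(abs(np.hypot(la,R[:,2])-.023)<.003)&(z>.07)
    if m.sum()<50: continue
    a,b=la[m],R[m][:,2]; print(s0,least_squares(lambda q:np.hypot(a-q[0],b-q[1])-.023,[0,0],loss='soft_l1',f_scale=.001).x,m.sum(),a.min(),a.max())
E
```

```text
flange fit [ 7.21512930e-05 -7.30972703e-04] 542 -0.029601526955438613 0.03004277328966832
-0.07 [ 4.04094166e-05 -1.34813745e-04] 794 -0.022860690392993148 0.02279411427745509
-0.05 [ 2.16207841e-05 -1.71298826e-04] 646 -0.022692141273751843 0.022912210451768004
-0.025 [ 9.72991192e-07 -6.82154207e-05] 973 -0.025826953742345293 0.0257038639085186
-0.01 [ 1.20085201e-05 -1.05028852e-04] 2110 -0.022888780199005813 0.0228683682734301
0.005 [ 7.50041036e-07 -9.64134915e-05] 2744 -0.02277778098582783 0.02274310291355125
0.02 [ 4.97852727e-06 -1.19314653e-04] 2850 -0.025175042517458716 0.02508226358973859
```

```bash
python3 - <<'E'
from h import *
print(plan([.4614,-.0341,.14],down(1.7228),5,0).replace('; ',';\n'))
E
```

```text
-0.000 0.000 0.002 -21.7 -0.6 0.0 0;
-0.000 0.000 0.002 -21.7 -0.6 0.0 0;
-0.000 0.000 0.002 -21.7 -0.5 0.0 0;
-0.000 0.000 0.002 -21.7 -0.5 0.0 0;
-0.000 0.000 0.002 -21.7 -0.5 0.0 0
```

servo_tool:
  moves: "0 0 0.002 -20 -0.5 0 0; 0 0 0.002 -25 -0.5 0 0; 0 0 0.002 -25 -0.6 10 0; 0 0 0.002 -23.5 -0.5 20 0; 0 0 0 -15 -0.5 20 0; 0 0 0 0 0 20 0; 0 0 0 0 0 20 0; 0 0 0 0 0 18 0; 0 0 0 0 0 10 0; 0 0 0 0 0 0 0"

```text
t: 10.15
ee_pos: [0.4605, -0.0338, 0.021]
tool_rot: [0.651, 0.759, -0.001, -0.001]
wrist_force: [0.2, 0.1, -0.6]
grip_width: 0.17
grip_force: 39.0
```

servo_tool:
  moves: "0 0 0 0 0 0 0; 0 0 0 0 0 0 0"

```text
t: 10.35
ee_pos: [0.4624, -0.0338, 0.023]
tool_rot: [0.651, 0.759, 0.0, 0.001]
wrist_force: [0.3, 0.1, -0.9]
grip_width: 0.174
grip_force: 39.0
```

```bash
python3 - <<'E'
from h import *
o=robot.get_obs(); print(o['t'],o['ee_pos'],o['wrist_force'])
x=Ro.from_quat(o['tool_rot']).as_matrix()[:,0]; print(np.arctan2(x[1],x[0]),x[2])
s=snap('wrist','w4'); P=cloud(s); c=o['ee_pos']+[-.0005,-.0001,.0583]
p2,d2,n,e=cyl(P,c,x[:2],.008,.02,.082,.05,.012); print('rod',p2,d2,n,e,np.arctan2(d2[1],d2[0]))
hp=np.array([.42915,.17236,.0797]); d=np.array([np.cos(1.7235),np.sin(1.7235),0]); nn=np.array([-d[1],d[0],0])
nose=p2+d2*.0905; print('nose s to mouth',(nose-hp)@d+.079,'lat',(nose-hp)@nn,'z',nose[2]-.0797)
print(plan([.4614,-.0341,.0214],down(1.7228),1,0))
E
```

```text
10.35 [ 0.46243252 -0.03381586  0.02301473] [ 0.28152254  0.0842286  -0.90657504]
1.7236447393952243 -0.0008773924096582537
rod [ 0.46180599 -0.03393535  0.08123167] [-0.15279067  0.98825739  0.0015313 ] 10094 0.0004900735457862022 1.7241879939742768
nose s to mouth -0.039362241201011866 lat -0.0008339568606903623 z 0.0016702539908420716
0.002 0.001 0.001 -0.2 -1.1 1.6 0
```

servo_tool:
  moves: "0 0 0 0 -0.8 1.5 0; 0 0 0 5 0 0 0; 0 0 0 10 0 0 0; 0 0 0 10 0 0 0; 0 0 0 5 0 0 0; 0 0 0 3 0 0 0; 0 0 0 0 0 0 0; 0 0 0 0 0 0 0; 0 0 0 0 0 0 0"

```text
t: 11.3
ee_pos: [0.4559, -0.0012, 0.0206]
tool_rot: [0.651, 0.759, 0.0, 0.0]
wrist_force: [0.2, 0.2, -1.5]
grip_width: 0.179
grip_force: 39.0
```

```bash
python3 - <<'E'
from h import *
hp=np.array([.42915,.17236,.0797]); d=np.array([np.cos(1.7235),np.sin(1.7235),0]); nn=np.array([-d[1],d[0],0])
for i in range(3):
    o=robot.get_obs(); x=Ro.from_quat(o['tool_rot']).as_matrix()[:,0]
    s=snap('wrist','w5'); P=cloud(s); c=o['ee_pos']+[-.0005,-.0001,.0583]
    p2,d2,n,e=cyl(P,c,x[:2],.008,.02,.075,.05,.012); nose=p2+d2*.0905
    print(o['t'],o['ee_pos'],o['wrist_force'],'rod yaw',np.arctan2(d2[1],d2[0]),d2[2],'nose s',(nose-hp)@d+.079,'lat',(nose-hp)@nn,'z',nose[2]-.0797)
E
```

```text
11.3 [ 0.4559477  -0.00115802  0.02063794] [ 0.16190185  0.17568105 -1.45332535] rod yaw 1.7239084074748727 0.0023048089036755343 nose s -0.006098127935626557 lat 0.0005476300407316175 z -0.0006369677215911085
11.35 [ 0.4559366  -0.00117847  0.02061343] [ 0.0576226  -0.24655783 -1.00953737] rod yaw 1.724367627120099 0.0023215489919541665 nose s -0.006116668503958048 lat 0.000605939627770077 z -0.0006500832395260059
11.4 [ 0.45590363 -0.00118631  0.02061647] [ 0.59340261  0.31945008 -1.1100269 ] rod yaw 1.7240530641585228 0.002226032370718801 nose s -0.006119355126123063 lat 0.0006053454015121526 z -0.0006665708894043054
```

servo_tool:
  moves: "0 0 0 2 0.6 -0.6 0; 0 0 0 3 0 0 0; 0 0 0 3 0 0 0; 0 0 0 3 0 0 0; 0 0 0 3 0 0 0; 0 0 0 3 0 0 0; 0 0 0 0 0 0 0"

```text
t: 12.15
ee_pos: [0.4536, 0.0164, 0.0212]
tool_rot: [0.651, 0.759, -0.0, -0.0]
wrist_force: [0.8, 0.1, -1.0]
grip_width: 0.171
grip_force: 39.0
```

```bash
cat > st.py <<'E'
from h import *
hp=np.array([.42915,.17236,.0797]); d=np.array([np.cos(1.7235),np.sin(1.7235),0]); nn=np.array([-d[1],d[0],0])
o=robot.get_obs(); r=o['ee_pos']+[-.0005,-.0001,.0583]-hp
print(o['t'],'nose depth',round((r@d+.079+.0905)*1000,1),'grip lat,z mm',np.round([r@nn*1000,r[2]*1000],2),'F along,lat,z',np.round([o['wrist_force']@d,o['wrist_force']@nn,o['wrist_force'][2]],1),'grip',o['grip_width'],o['grip_force'])
E
python3 st.py
```

```text
12.15 nose depth 11.6 grip lat,z mm [ 0.06 -0.21] F along,lat,z [ 0.  -0.8 -1. ] grip 0.17077080876543274 39.02475357055664
```

servo_tool:
  moves: "0 0 0 2 0 0 0; 0 0 0 2 0 0 0; 0 0 0 2 0 0 0; 0 0 0 2 0 0 0; 0 0 0 2 0 0 0; 0 0 0 0 0 0 0"

```text
t: 12.75
ee_pos: [0.4521, 0.0261, 0.0212]
tool_rot: [0.651, 0.759, -0.0, -0.0]
wrist_force: [0.2, -0.2, -0.5]
grip_width: 0.17
grip_force: 39.0
```

```bash
python3 st.py
```

```text
12.75 nose depth 21.4 grip lat,z mm [ 0.04 -0.19] F along,lat,z [-0.2 -0.2 -0.5] grip 0.17046410530810427 39.02503430843353
```

servo_tool:
  moves: "0 0 0 1 0 0 0; 0 0 0 1 0 0 0; 0 0 0 1 0 0 0; 0 0 0 1 0 0 0; 0 0 0 1 0 0 0; 0 0 0 1 0 0 0; 0 0 0 1 0 0 0; 0 0 0 0 0 0 0"

```text
t: 13.55
ee_pos: [0.4512, 0.0328, 0.0212]
tool_rot: [0.651, 0.759, -0.0, 0.0]
wrist_force: [0.7, 0.3, -2.2]
grip_width: 0.171
grip_force: 39.0
```

```bash
python3 st.py
```

```text
13.55 nose depth 28.1 grip lat,z mm [-0.09 -0.2 ] F along,lat,z [ 0.2 -0.7 -2.2] grip 0.17103221062418678 38.950427770614624
```

servo_tool:
  moves: "0 0 0 2 0 0 0; 0 0 0 3 0 0 0; 0 0 0 3 0 0 0; 0 0 0 3 0 0 0; 0 0 0 3 0 0 0; 0 0 0 3 0 0 0; 0 0 0 0 0 0 0"

```text
t: 14.25
ee_pos: [0.4482, 0.0504, 0.0211]
tool_rot: [0.651, 0.759, 0.0, -0.0]
wrist_force: [-0.7, 1.7, -2.7]
grip_width: 0.17
grip_force: 38.9
```

```bash
python3 st.py
```

```text
14.25 nose depth 46.0 grip lat,z mm [ 0.23 -0.27] F along,lat,z [ 1.8  0.5 -2.7] grip 0.16990864658951477 38.93038272857666
```

servo_tool:
  moves: "0 0 0 3 0 0 0; 0 0 0 3 0 0 0; 0 0 0 3 0 0 0; 0 0 0 3 0 0 0; 0 0 0 3 0 0 0; 0 0 0 2 0 0 0; 0 0 0 0 0 0 0"

```text
t: 14.95
ee_pos: [0.4457, 0.067, 0.0211]
tool_rot: [0.651, 0.759, 0.0, -0.0]
wrist_force: [-0.5, 0.7, -3.2]
grip_width: 0.173
grip_force: 38.9
```

```bash
python3 st.py
```

```text
14.95 nose depth 62.8 grip lat,z mm [ 0.15 -0.25] F along,lat,z [ 0.8  0.4 -3.2] grip 0.17327935274944486 38.947336077690125
```

servo_tool:
  moves: "0 0 0 0 0 0 0; 0 0 0 0 0 0 0.3; 0 0 0 0 0 0 0.5; 0 0 0 0 0 0 1; 0 0 0 0 0 0 1; 0 0 0 0 0 0 1; 0 0 0 0 0 0 1; 0 0 0 0 0 0 1; 0 0 0 0 0 0 1; 0 0 0 0 0 0 1"

```text
t: 15.95
ee_pos: [0.446, 0.0664, 0.0212]
tool_rot: [0.651, 0.759, 0.0, -0.0]
wrist_force: [-0.9, -0.6, -0.2]
grip_width: 1.006
grip_force: 0.0
```

```bash
cat > rod.py <<'E'
from h import *
import sys
hp=np.array([.42915,.17236,.0797]); d=np.array([np.cos(1.7235),np.sin(1.7235),0]); nn=np.array([-d[1],d[0],0])
o=robot.get_obs(); s=snap(sys.argv[1],sys.argv[2]); P=cloud(s).reshape(-1,3); R=P-hp; sa=R@d+.079; la=R@nn; z=R[:,2]
# free rod ahead of collar / tail: bins of s, circle fit with r=8
for s0 in np.arange(-.14,0,.01):
    m=(sa>s0)&(sa<s0+.01)&(abs(la)<.0085)&(z>-.02)&(z<.022)
    if m.sum()<30: continue
    a,b=la[m],z[m]; f=least_squares(lambda q:np.hypot(a-q[0],b-q[1])-.008,[0,np.median(b)-.006],loss='soft_l1',f_scale=.001)
    print(round(s0,3),m.sum(),'lat,z mm',np.round(f.x*1000,2),'rms',round(np.sqrt(np.mean(f.fun**2))*1000,2),'max z',round(b.max()*1000,1))
m=(abs(la)<.018)&(abs(la)>.011)&(sa>-.13)&(sa<0)&(z>-.012)&(z<.02); print('collar s',np.percentile(sa[m],[1,10,50,90,99]) if m.sum()>5 else m.sum())
E
python3 rod.py wrist w6; python3 rod.py scene s6; python3 st.py
```

```text
-0.08 59 lat,z mm [ 0.05 -4.49] rms 0.31 max z 2.5
-0.07 758 lat,z mm [ 0.06 -3.98] rms 0.39 max z 5.1
-0.06 845 lat,z mm [ 0.06 -3.6 ] rms 0.4 max z 5.8
-0.05 904 lat,z mm [ 0.11 -3.17] rms 0.42 max z 6.3
-0.04 972 lat,z mm [ 0.15 -2.75] rms 0.41 max z 6.5
-0.03 1058 lat,z mm [ 0.14 -2.34] rms 0.42 max z 7.1
-0.02 618 lat,z mm [ 0.21 -2.03] rms 0.44 max z 7.4
0.0 140 lat,z mm [ 0.04 17.13] rms 1.18 max z 22.0
collar s [-0.07861533 -0.07807266 -0.07743383 -0.07686155 -0.07624693]
-0.1 30 lat,z mm [-0.68 -3.95] rms 1.8 max z 5.3
-0.09 33 lat,z mm [-0.15  3.79] rms 4.47 max z 15.2
collar s [-0.08591165 -0.08523785 -0.08340944 -0.08015388 -0.07950453]
16.05 nose depth 62.1 grip lat,z mm [-0.01 -0.22] F along,lat,z [ 0.7 -0.3  1. ] grip 0.9966010758115378 0.0
```

servo_tool:
  moves: "0 0 0 -10 0 0 1; 0 0 0 -15 0 0 1; 0 0 0 -15 0 1 1; 0 0 0 -15 0 2 1; 0 0.02 0 -12 0 2 1; 0 0.021 0 -8 0 0 1; 0 0 0 0 0 0 1; 0 0 0 0 0 0 1; 0 0 0 0 0 0 1"

```text
t: 16.95
ee_pos: [0.4572, -0.0075, 0.016]
tool_rot: [0.651, 0.759, 0.013, -0.016]
wrist_force: [-0.5, -0.1, -0.9]
grip_width: 0.998
grip_force: 0.0
```

```bash
python3 rod.py wrist w7; python3 - <<'E'
from h import *
hp=np.array([.42915,.17236,.0797]); d=np.array([np.cos(1.7235),np.sin(1.7235),0]); nn=np.array([-d[1],d[0],0])
o=robot.get_obs(); M=Ro.from_quat(o['tool_rot']).as_matrix(); g=o['ee_pos']-M[:,2]*.0583+[-.0005,-.0001,0]-hp
print(o['t'],M[:,0],'grip s,lat,z',g@d+.079,g@nn,g[2],o['wrist_force'])
E
```

```text
-0.13 285 lat,z mm [-0.02 -6.53] rms 0.45 max z 2.7
-0.12 1013 lat,z mm [-0.04 -6.18] rms 0.43 max z 3.0
-0.11 1099 lat,z mm [ 0.02 -5.77] rms 0.45 max z 3.6
-0.1 1150 lat,z mm [-0.   -5.34] rms 0.45 max z 4.1
-0.09 735 lat,z mm [-0.01  5.  ] rms 1.81 max z 13.8
-0.08 2207 lat,z mm [ 0.03 -2.15] rms 3.31 max z 13.6
-0.07 1470 lat,z mm [ 0.07 -3.99] rms 0.47 max z 5.7
-0.06 1617 lat,z mm [ 0.07 -3.54] rms 0.51 max z 6.5
-0.05 1740 lat,z mm [ 0.13 -3.16] rms 0.5 max z 6.5
-0.04 1879 lat,z mm [ 0.13 -2.74] rms 0.5 max z 7.0
-0.03 2082 lat,z mm [ 0.16 -2.33] rms 0.53 max z 7.4
-0.02 2261 lat,z mm [ 0.16 -1.92] rms 0.55 max z 8.6
-0.01 2533 lat,z mm [ 0.2  -1.48] rms 2.11 max z 21.9
0.0 1380 lat,z mm [-0.15 11.54] rms 2.76 max z 21.6
collar s [-8.35751890e-02 -8.18140700e-02 -7.79642053e-02 -2.22484960e-04
 -1.11963492e-05]
17.0 [-0.15286318  0.9874011   0.04088902] grip s,lat,z -0.10523481651558077 0.0001329449754780522 -0.005404752888029482 [-0.55621929  0.30363437 -0.48007231]
```

servo_tool:
  moves: "0 0 0 0 0 0 0; 0 0 0 0 0 0 0; 0 0 0 0 0 0 0; 0 0 0 0 0 0 0; 0 0 0 0 0 0 0; 0 0 0 0 0 0 0; 0 0 0 0 0 0 0; 0 0 0 0 0 0 0"
  squeeze: 60

```text
t: 17.8
ee_pos: [0.4574, -0.0077, 0.0161]
tool_rot: [0.651, 0.759, 0.013, -0.016]
wrist_force: [-0.8, 1.4, 0.9]
grip_width: 0.168
grip_force: 58.4
```

servo_tool:
  moves: "0 -0.01 0 -0.6 0 -1.3 0; 0 -0.01 0 -0.6 0 -1.3 0; 0 -0.01 0 -0.6 0 -1.3 0; 0 -0.011 0 -0.6 0 -1.3 0; 0 0 0 0 0 0 0; 0 0 0 0 0 0 0"

```text
t: 18.4
ee_pos: [0.4579, -0.0103, 0.0212]
tool_rot: [0.651, 0.759, -0.0, 0.0]
wrist_force: [0.1, -0.2, -1.0]
grip_width: 0.17
grip_force: 58.4
```

```bash
python3 rod.py wrist w8; cat > st2.py <<'E'
from h import *
hp=np.array([.42915,.17236,.0797]); d=np.array([np.cos(1.7235),np.sin(1.7235),0]); nn=np.array([-d[1],d[0],0])
o=robot.get_obs(); M=Ro.from_quat(o['tool_rot']).as_matrix(); g=o['ee_pos']-M[:,2]*.0583+[-.0005,-.0001,0]-hp
F=o['wrist_force']
print(round(o['t'],2),'tilt',round(M[2,0],4),'grip s,lat,z mm',np.round([(g@d+.079)*1000,g@nn*1000,g[2]*1000],2),'depth~',round((g@d+.079)*1000+168,1),'F',np.round([F@d,F@nn,F[2]],1),'grip',round(o['grip_width'],3),round(o['grip_force'],1))
E
python3 st2.py
```

```text
-0.13 276 lat,z mm [-0.09 -0.81] rms 0.45 max z 8.2
-0.12 1143 lat,z mm [-0.06 -0.42] rms 3.29 max z 16.0
-0.11 1337 lat,z mm [-0.05 -0.27] rms 3.9 max z 16.2
-0.1 1507 lat,z mm [ 0.04 -0.32] rms 3.34 max z 16.1
-0.09 661 lat,z mm [0.11 9.06] rms 2.05 max z 17.2
-0.08 2259 lat,z mm [-0.02  2.5 ] rms 3.37 max z 17.6
-0.07 1464 lat,z mm [ 0.08 -0.62] rms 0.48 max z 8.8
-0.06 1604 lat,z mm [ 0.09 -0.63] rms 0.49 max z 9.2
-0.05 1732 lat,z mm [ 0.12 -0.65] rms 0.5 max z 8.9
-0.04 1889 lat,z mm [ 0.13 -0.71] rms 0.52 max z 9.6
-0.03 2076 lat,z mm [ 0.13 -0.72] rms 0.51 max z 9.1
-0.02 2226 lat,z mm [ 0.16 -0.75] rms 0.55 max z 9.2
-0.01 2512 lat,z mm [ 0.21 -0.74] rms 1.53 max z 22.0
0.0 1195 lat,z mm [-0.04 12.36] rms 2.87 max z 22.0
collar s [-9.90752043e-02 -9.85167295e-02 -9.34485809e-02 -7.77883118e-02
 -4.23848355e-05]
18.45 tilt -0.0001 grip s,lat,z mm [-1.0593e+02 -5.0000e-02 -2.2000e-01] depth~ 62.1 F [-0.  -1.  -0.9] grip 0.164 58.4
```

servo_tool:
  moves: "0 0 0 2 0 0 0; 0 0 0 3 0 0 0; 0 0 0 3 0 0 0; 0 0 0 3 0 0 0; 0 0 0 3 0 0 0; 0 0 0 3 0 0 0; 0 0 0 0 0 0 0"

```text
t: 19.15
ee_pos: [0.4549, 0.0074, 0.0211]
tool_rot: [0.651, 0.759, 0.0, -0.0]
wrist_force: [0.6, 1.1, -0.9]
grip_width: 0.167
grip_force: 58.4
```

```bash
python3 st2.py
```

```text
19.15 tilt 0.0009 grip s,lat,z mm [-88.06   0.16  -0.32] depth~ 79.9 F [ 1.  -0.8 -0.9] grip 0.167 58.4
```

servo_tool:
  moves: "0 0 0 2 0 0 0; 0 0 0 3 0 0 0; 0 0 0 3 0 0 0; 0 0 0 3 0 0 0; 0 0 0 3 0 0 0; 0 0 0 3 0 0 0; 0 0 0 0 0 0 0"

```text
t: 19.85
ee_pos: [0.4523, 0.0241, 0.0211]
tool_rot: [0.651, 0.759, 0.0, -0.0]
wrist_force: [0.2, 0.7, -1.5]
grip_width: 0.165
grip_force: 58.4
```

```bash
python3 st2.py
```

```text
19.85 tilt 0.0009 grip s,lat,z mm [-71.09   0.13  -0.29] depth~ 96.9 F [ 0.7 -0.3 -1.5] grip 0.165 58.4
```

servo_tool:
  moves: "0 0 0 1 0 0 0; 0 0 0 1 0 0 0; 0 0 0 1 0 0 0; 0 0 0 1 0 0 0; 0 0 0 1 0 0 0; 0 0 0 1 0 0 0"

```text
t: 20.45
ee_pos: [0.4518, 0.0293, 0.0212]
tool_rot: [0.651, 0.759, 0.0, 0.0]
wrist_force: [-0.3, -2.5, -2.3]
grip_width: 0.168
grip_force: 58.4
```

```bash
python3 st2.py
```

```text
20.45 tilt -0.0 grip s,lat,z mm [-65.85  -0.07  -0.21] depth~ 102.1 F [-2.4  0.7 -2.3] grip 0.168 58.4
```

servo_tool:
  moves: "0 0 0 1 0 0 0; 0 0 0 1 0 0 0; 0 0 0 1 0 0 0; 0 0 0 1 0 0 0"

```text
t: 20.85
ee_pos: [0.4511, 0.0333, 0.0212]
tool_rot: [0.651, 0.759, -0.0, -0.0]
wrist_force: [0.1, -1.6, -1.9]
grip_width: 0.168
grip_force: 58.4
```

```bash
python3 st2.py
```

```text
20.85 tilt 0.0 grip s,lat,z mm [-6.179e+01 -2.000e-02 -2.300e-01] depth~ 106.2 F [-1.6  0.1 -1.9] grip 0.168 58.4
```

servo_tool:
  moves: "0 0 0 1 0 0 0; 0 0 0 1 0 0 0; 0 0 0 1 0 0 0; 0 0 0 1 0 0 0"

```text
t: 21.25
ee_pos: [0.4505, 0.0372, 0.0212]
tool_rot: [0.651, 0.759, -0.0, -0.0]
wrist_force: [1.0, -2.3, -2.3]
grip_width: 0.163
grip_force: 58.4
```

```bash
python3 st2.py
```

```text
21.25 tilt 0.0 grip s,lat,z mm [-5.781e+01 -3.000e-02 -2.300e-01] depth~ 110.2 F [-2.4 -0.7 -2.3] grip 0.163 58.4
```

servo_tool:
  moves: "0 0 0 1 0 0 0; 0 0 0 1 0 0 0; 0 0 0 1 0 0 0; 0 0 0 1 0 0 0"

```text
t: 21.65
ee_pos: [0.4499, 0.0412, 0.0212]
tool_rot: [0.651, 0.759, -0.0, -0.0]
wrist_force: [0.8, -2.8, -1.7]
grip_width: 0.167
grip_force: 58.4
```

servo_tool:
  moves: "0 0 0 1 0 0 0; 0 0 0 1 0 0 0; 0 0 0 1 0 0 0"

```text
t: 21.95
ee_pos: [0.4494, 0.0442, 0.0212]
tool_rot: [0.651, 0.759, -0.0, -0.0]
wrist_force: [0.1, -1.9, -1.8]
grip_width: 0.163
grip_force: 58.4
```

Depth about 117 mm, force still about 2 N, so not at the seat yet.

servo_tool:
  moves: "0 0 0 1 0 0 0; 0 0 0 1 0 0 0; 0 0 0 1 0 0 0"

```text
t: 22.25
ee_pos: [0.4493, 0.0464, 0.0213]
tool_rot: [0.651, 0.759, -0.0, 0.001]
wrist_force: [0.5, -6.8, -1.2]
grip_width: 0.17
grip_force: 58.4
```

servo_tool:
  moves: "0 0 0 1 0 0 0; 0 0 0 1 0 0 0"

```text
t: 22.45
ee_pos: [0.449, 0.0484, 0.0213]
tool_rot: [0.651, 0.759, -0.0, 0.001]
wrist_force: [0.1, -6.9, -2.0]
grip_width: 0.166
grip_force: 58.4
```

servo_tool:
  moves: "0 0 0 1 0 0 0; 0 0 0 1 0 0 0"

```text
t: 22.65
ee_pos: [0.4487, 0.0503, 0.0213]
tool_rot: [0.651, 0.759, -0.0, 0.001]
wrist_force: [-0.2, -5.0, -2.3]
grip_width: 0.171
grip_force: 58.4
```

servo_tool:
  moves: "0 0 0 0.6 0 0 0; 0 0 0 0 0 0 0"

```text
t: 22.85
ee_pos: [0.4487, 0.0508, 0.0213]
tool_rot: [0.651, 0.759, -0.0, 0.001]
wrist_force: [1.3, -6.1, -2.1]
grip_width: 0.168
grip_force: 58.4
```

servo_tool:
  moves: "0 0 0 0.6 0 0 0; 0 0 0 0 0 0 0"

```text
t: 23.05
ee_pos: [0.4488, 0.0508, 0.0214]
tool_rot: [0.651, 0.759, -0.001, 0.001]
wrist_force: [1.2, -9.5, -2.2]
grip_width: 0.171
grip_force: 58.4
```

servo_tool:
  moves: "0 0 0 0.6 0 0 0; 0 0 0 0 0 0 0"

```text
t: 23.25
ee_pos: [0.449, 0.0509, 0.0215]
tool_rot: [0.651, 0.759, -0.001, 0.002]
wrist_force: [1.3, -11.3, -2.3]
grip_width: 0.167
grip_force: 58.4
```

servo_tool:
  moves: "0 0 0 0.8 0 0 0; 0 0 0 0 0 0 0"

```text
t: 23.45
ee_pos: [0.4494, 0.0509, 0.0216]
tool_rot: [0.65, 0.76, -0.001, 0.002]
wrist_force: [1.3, -15.0, -3.3]
grip_width: 0.163
grip_force: 58.4
```

servo_tool:
  moves: "0 0 0 0.6 0 0 0; 0 0 0 0 0 0 0"

```text
t: 23.65
ee_pos: [0.4495, 0.051, 0.0217]
tool_rot: [0.65, 0.76, -0.001, 0.003]
wrist_force: [2.1, -17.3, -2.1]
grip_width: 0.166
grip_force: 58.5
```

```bash
python3 st2.py; python3 rod.py wrist w9 | tail -4
```

```text
23.65 tilt -0.0056 grip s,lat,z mm [-43.79  -1.08   0.3 ] depth~ 124.2 F [-17.4   0.6  -2.1] grip 0.166 58.5
-0.02 2306 lat,z mm [0.05 9.79] rms 3.12 max z 18.1
-0.01 64 lat,z mm [-0.86 -0.2 ] rms 0.47 max z 8.6
0.0 163 lat,z mm [-0.03 16.89] rms 1.19 max z 22.0
collar s [-0.03695994 -0.0364489  -0.03147132 -0.01585499 -0.01543437]
```

servo_tool:
  moves: "0 0 0 -1.5 0 0 0; 0 0 0 -1.2 0 0 0; 0 0 0 0 0 0 0; 0 0 0 0 0 0 0"

```text
t: 24.1
ee_pos: [0.4488, 0.0508, 0.0213]
tool_rot: [0.651, 0.759, -0.0, 0.001]
wrist_force: [1.6, -6.9, -2.0]
grip_width: 0.166
grip_force: 58.4
```

```bash
python3 st2.py
```

```text
24.1 tilt -0.0013 grip s,lat,z mm [-44.07  -0.43  -0.07] depth~ 123.9 F [-7.1 -0.5 -2. ] grip 0.166 58.4
```

Firm stop felt and contact relaxed. Now release and rise straight up.

servo_tool:
  moves: "0 0 0 -0.8 0 0 0; 0 0 0 0 0 0 0; 0 0 0 0 0 0 0.3; 0 0 0 0 0 0 0.6; 0 0 0 0 0 0 1; 0 0 0 0 0 0 1; 0 0 0 0 0 0 1; 0 0 0 0 0 0 1; 0 0 0 0 0 0 1; 0 0 0 0 0 0 1"

```text
t: 25.1
ee_pos: [0.4484, 0.0507, 0.0212]
tool_rot: [0.651, 0.759, -0.0, -0.0]
wrist_force: [-1.5, 0.1, -0.9]
grip_width: 1.001
grip_force: 0.0
```

servo_tool:
  moves: "0 0 0 0 0 -5 1; 0 0 0 0 0 -10 1; 0 0 0 0 0 -20 1; 0 0 0 0 0 -30 1; 0 0 0 0 0 -30 1; 0 0 0 0 0 -20 1; 0 0 0 0 0 0 1; 0 0 0 0 0 0 1; 0 0 0 0 0 0 1"

```text
t: 26.0
ee_pos: [0.4476, 0.0508, 0.1355]
tool_rot: [0.651, 0.759, -0.0, -0.001]
wrist_force: [-0.6, -0.6, -0.6]
grip_width: 0.997
grip_force: 0.0
```

```bash
python3 rod.py wrist w10; python3 st2.py
```

```text
-0.07 56 lat,z mm [-0.37 -1.34] rms 0.49 max z 7.8
-0.06 361 lat,z mm [-0.23 -1.13] rms 0.54 max z 8.2
-0.05 383 lat,z mm [-0.2  -1.11] rms 0.55 max z 8.3
-0.04 390 lat,z mm [-0.22 -1.17] rms 0.53 max z 8.4
-0.03 305 lat,z mm [-0.24  0.06] rms 4.48 max z 16.9
-0.02 575 lat,z mm [-0.15 10.17] rms 3.0 max z 16.9
-0.01 258 lat,z mm [-0.15 -0.87] rms 0.56 max z 8.5
0.0 41 lat,z mm [-0.   16.49] rms 1.18 max z 22.0
collar s [-0.02203078 -0.02091341 -0.01716496 -0.01619951 -0.01589042]
26.05 tilt 0.0006 grip s,lat,z mm [-43.98   0.75 113.85] depth~ 124.0 F [-0.1 -0.4  0.4] grip 1.001 0.0
```

```bash
python3 -c "
from workcell import robot
print(robot.job_done())"
```

```text
the job is handed in; nothing more can be done
None
```

The candle is in the bore with its nose about 124 mm deep. I pushed the seat until it stopped moving, at about 17 N, then let go and raised the gripper clear; the job is handed in, and no verdict came back.

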